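Change the feed gear of the sole finishing machine

ROBOT

A 6-joint arm with a two-finger parallel gripper is mounted at the origin on the work surface. World frame = base frame: x ahead of the robot, y to its left, z up, the work surface at z = 0. Lengths are in m, angles in rad, forces in N, time in s.
With the tool pointing down it reaches from about 0.35 to 0.975 m from the base axis. Payload 7.1 kg.
Tool frame: the origin (TCP) lies midway between the tips of the shut fingers; the grasp point (between the pads) lies grasp_offset behind it (grasp_offset is the distance from the TCP to the grasp point, in m); z points along the fingers, x is the direction in which the jaws open and shut, and the axes are right-handed (so a half turn about z gives the same grasp; the last joint's range is limited). The gripper opens to 88 mm and grips with 3 to 60 N. Pads are 20 mm wide; open, the fingers measure 115 mm over their backs; the gripper's body (75 mm by 178 mm) begins 61 mm behind the grasp point.
Start: joints at [1.184, 0.423, 1.63, -0, 1.089, -0.019], TCP at [0.225, 0.583, 0.223] pointing down, gripper open.
Joint ranges: [-3, 3], [-0.9, 2.11], [0.09, 2.58], [-1.31, 4.45], [0.11, 2.69], [-2.54, 2.54]. Speed limits (rad/s): [2.39, 2.39, 3.01, 3.14, 3.14, 3.14].

INTERFACE

Orientations are given as a unit quaternion [w, x, y, z].
In Python, from plant import * gives the robot as it stands.
- The arm moves only by the tool drive_tool, never from a script. Its arguments are lists of equal length, an entry for each row: "dp": the shift along the tool's x, y, z in cm, a list of three; "twist": the turn, a rotation vector about the tool's x, y, z in rad, a list of three; "fingers": the opening in per cent of the stroke, from 0 (shut) to 100 (fully open). In form: {"dp": [[tx, ty, tz], ...], "twist": [[rx, ry, rz], ...], "fingers": [fingers, ...]}. A call has 1 to 20 rows; each row shifts and turns the commanded pose from where the row before left it, along the tool's axes as they then stand; what a row does not reach is not made up. A row lasts 1/10 s, in which the tool goes at most 50 mm and 8.59 degrees, less where a joint would pass 70% of its speed; a pose out of reach is approached as far as the arm can. A call is refused whole if a number of a shift passes 5 or a number of a turn 0.15, either way. A call with a gripper value outside its range is refused whole. The fingers move at their own pace and stop on an object; "squeeze" is the grip in N (left out, the last holds). Time passes only in rows, so rows that do not move let the fingers close. It gives the time, the measured TCP pose, the force and the opening at its end, in the units of the state.
- get_state(): the state, without advancing time (a new reading comes with each control period).
- get_image(name): name is "scene" or "top" or "wrist"; returns the picture (384x512x3 uint8, blue, green, red); there is no depth.
- camera_info(name): a dict with "mtx" (3x3 intrinsics, pixels), "k1" (the pictures are not rectified: a ray, as slopes to the right and down, at radius r is drawn at 1 + k1 r^2 times it, then the intrinsics apply), "rvec" (rotation vector, rad) and "tvec" (3), from world to camera coordinates, as OpenCV has them. Camera axes: x right, y down, z forward; pixel columns grow to the right and rows downward; lengths in m; the calibration is good to about 2 mm. A picture is of the moment at which its call begins: read the wrist's pose just before it. camera_info takes no time and is no camera call; for the wrist camera it gives the pose at the moment of the call.
- close_job(): hands the job in, once; it reports no verdict.
The state is a dict: "time": time; "q": joint angles; "qd": joint speeds; "joint_efforts": joint torques, N m; "tool_pos": TCP position; "tool_rot": TCP orientation; "ft_force": force on the tool from outside, world axes, zero at the start; "torque": the same for the moment, N m; "finger_gap": finger opening in m.
Only numpy, scipy, OpenCV 4.12 (cv2) and the standard library are available. Lean on these libraries where they do the work, as an engineer would, in place of code of your own. Each camera call takes 0.05 s, during which the arm holds its last target. There are 200 camera calls.

TASK

Push the feed change lever through its gate until it is fully home at the end of the slot with the yellow mark, without putting it into any of the other marked slots on the way. Then press the green start button all the way down and let it come back up. Do it by pushing with the fingers, without gripping or forcing the lever, and leave the hammer, tin and awl where they are.

Things in the scene. Friction and masses are not known exactly. Their poses are not given: they have to be found in the camera images.
- gearbox: dark green gearbox fixed on the bench, foot 170 x 170 mm, upper part 146 x 146 mm, with a flat grey steel gate plate 132 x 132 x 8 mm on it whose top is 110 mm above the bench; origin at the centre of its underside, x and y along its sides. The lever pivots at this origin (bench level)
- gate_centre (a point): centre of the gate, on the plate's top, axes as the gearbox's. Double-H gate: a neutral channel along y at x = 0, crossed by three slots along x at y = +28, 0, -28 mm; all 16 mm wide, ribs round-nosed. The stem's middle can go 24 mm either way from neutral at the plate. The +y slot is unmarked and the lever starts somewhere in it; the four arms of the other two slots have one mark each
- shift (a joint): lever swing along the gearbox's x (rad): 0 = neutral, plus = leaning to gearbox +x, about +0.22 or -0.22 = home at the end of a slot. Steel stem 12 mm thick under a black round grip 30 mm in diameter, from 140 to 205 mm from the pivot, orange disc on top. It moves stiffly (about 2 N at the grip), has no spring and stays where it is left; the gate's walls are hard
- cross (a joint): lever swing along the gearbox's y (rad): plus = leaning to gearbox +y; about +0.26, 0 and -0.26 in the three columns. Possible only while shift is near 0 (within about 0.02; the round rib noses help it over a few mm more)
- lever_top (a point): centre of the top of the lever's grip, 205 mm from the pivot along the lever; its z axis runs along the lever. The upper half of the grip is the place to push: lower down a gripper's body may meet the grip's top. More than 35 N on the lever counts as forcing it
- lever_gate (a point): point on the lever's centre line where it passes the gate plate, 106 mm from the pivot; 20 mm from a mark (seen from above) when fully home in that mark's slot
- mark_yellow: Yellow enamel disc, 22 mm diameter, 2 mm thick, on the gate plate; origin at the centre of its underside, 44 mm from the neutral channel's centre line, just beyond the closed end of its slot arm. The four marks swap places each time
- mark_blue: Blue enamel disc, 22 mm diameter, 2 mm thick, on the gate plate; origin at the centre of its underside, 44 mm from the neutral channel's centre line, just beyond the closed end of its slot arm. The four marks swap places each time
- mark_red: Red enamel disc, 22 mm diameter, 2 mm thick, on the gate plate; origin at the centre of its underside, 44 mm from the neutral channel's centre line, just beyond the closed end of its slot arm. The four marks swap places each time
- mark_white: White enamel disc, 22 mm diameter, 2 mm thick, on the gate plate; origin at the centre of its underside, 44 mm from the neutral channel's centre line, just beyond the closed end of its slot arm. The four marks swap places each time
- start_box: grey control box 90 x 90 x 60 mm fixed on the bench; origin at the centre of its underside; carries the green button
- start_top (a point): centre of the top face of the green round start button, 32 mm in diameter, standing 10 mm proud of its black collar (44 mm across, 12 mm high) on the control box, top 82 mm above the bench
- start (a joint): travel of the start button (m): 0 = up, 0.006 = fully down; sprung, about 5 N when fully down, comes back by itself. It must go past 0.0045
- hammer: loose hammer 260 mm long lying on the bench, wooden handle 26 mm thick, steel head; origin under its middle, x along the handle to the head. Not to be moved
- tin: loose glue tin, 72 mm diameter, 100 mm tall; origin at the centre of its underside. Not to be moved
- awl: loose awl 160 mm long with a pale wooden handle 26 mm thick, lying on the bench; origin under its middle, x along it to the tip. Not to be moved
Things that resemble listed ones, but are neither listed nor needed, are in the scene too. What is shaped like the start_box but brown, red or turquoise is not meant.

How it is judged:
By the outcome, as a careful person would: the job done as asked, in the order asked, and still so for the second after the job is handed in, with the robot touching nothing.
It also fails if it takes over 61 s, if anything falls off the work surface, if the arm or the gripper's body presses on something with over 40 N, if the wrist force passes 120 N, or if a joint passes its speed limit or range.

## Working session

There is one attempt and no reset: what is moved stays moved. The work goes in short steps, Python scripts to look and compute and a tool call to move; the robot and the scene stay as the last step left them, time stands still between calls to the robot, and variables do not carry over. Pictures are saved under pics/ and viewed, about 8 in all and at most 12, crops included, and the job is handed in when it is done.

Besides the shell and the picture viewer there is one more tool, called after "Emit:" as name(argument=value, ...), one argument or row to a line, values as JSON. drive_tool: Moves the arm, as the interface text tells. Its arguments: {"type":"object","properties":{"dp":{"type":"array","items":{"type":"array","items":{"type":"number"}}},"twist":{"type":"array","items":{"type":"array","items":{"type":"number"}}},"fingers":{"type":"array","items":{"type":"number"}},"squeeze":{"type":"number"}},"required":["dp","twist","fingers"]}

```bash
mkdir -p pics; cat > h.py <<'E'
import numpy as np, cv2
from plant import *
def cam(n):
    c=camera_info(n); return np.array(c["mtx"],float),float(c["k1"]),cv2.Rodrigues(np.array(c["rvec"],float))[0],np.array(c["tvec"],float).ravel()
def ray(c,u,v):
    K,k1,R,t=c; d=np.linalg.inv(K)@[u,v,1]; s=d[:2].copy(); x=s.copy()
    for _ in range(30): x=s/(1+k1*(x@x))
    return -R.T@t, R.T@np.array([x[0],x[1],1.])
def atz(c,u,v,z):
    o,d=ray(c,u,v); return o+d*(z-o[2])/d[2]
def proj(c,P):
    K,k1,R,t=c; p=R@np.asarray(P,float)+t; s=p[:2]/p[2]; s=s*(1+k1*(s@s)); return (K@[s[0],s[1],1])[:2]
def tri(obs):
    A=np.zeros((3,3));b=np.zeros(3);L=[]
    for c,u,v in obs:
        o,d=ray(c,u,v); d=d/np.linalg.norm(d); M=np.eye(3)-np.outer(d,d);A+=M;b+=M@o;L.append((o,M))
    p=np.linalg.solve(A,b); return p,[float(np.linalg.norm(M@(p-o))) for o,M in L]
E
python3 - <<'E'
from h import *
print(get_state())
for n in("scene","top"):
    im=get_image(n); cv2.imwrite(f"pics/{n}0.png",im); c=cam(n); print(n,c[0].tolist(),c[1],-c[2].T@c[3])
E
```

```text
{'time': 0.0, 'q': array([ 1.18403247e+00,  4.23798218e-01,  1.63071074e+00, -9.28211148e-07,
        1.08858376e+00, -1.90131048e-02]), 'qd': array([ 0.00168532, -0.00101327, -0.00099008,  0.00012541,  0.00017298,
        0.00190728]), 'joint_efforts': array([-1.55610087e-03, -5.44641745e+01, -2.73656523e+01,  6.43699500e-02,
        2.29716307e-02, -1.48224149e-04]), 'tool_pos': array([0.22446982, 0.58269595, 0.22192016]), 'tool_rot': array([ 4.12949929e-04,  8.24474474e-01,  5.65898648e-01, -6.26111043e-04]), 'ft_force': array([ 0.80024967, -0.45380531,  0.27103128]), 'torque': array([ 0.02575442, -0.02166055, -0.0056478 ]), 'finger_gap': 0.08786972458268386}
scene [[365.0234541547175, 0.0, 250.7203284069922], [0.0, 365.0234541547175, 187.0695089274815], [0.0, 0.0, 1.0]] -0.04437656837686117 [ 1.41666625 -0.27269866  1.01846386]
top [[378.6989193433238, 0.0, 250.28590065986575], [0.0, 378.6989193433238, 188.60719270939208], [0.0, 0.0, 1.0]] 0.02145578596789617 [0.48023707 0.03689673 1.19797311]
```

View pics/scene0.png

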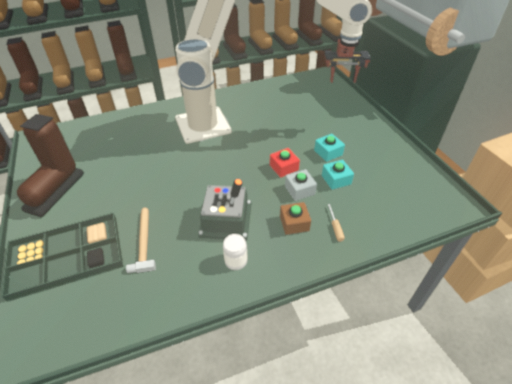

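View pics/top0.png

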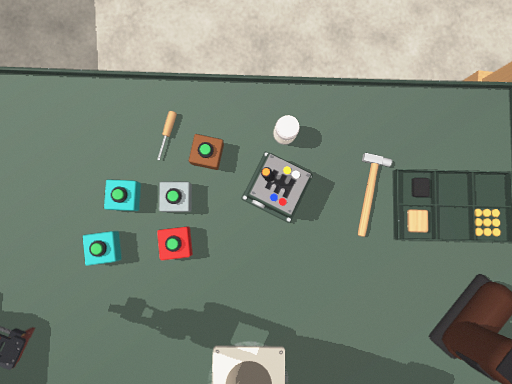

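The scene view shows the gearbox at (225,205), the grey box at (300,183), and the tin, awl and hammer. In the top view the gearbox is at (278,187), yellow at (287,170), white (296,174), red (283,202), blue (274,197), the orange lever top near (266,172) and the grey box button at (173,196). Next I'll enlarge both views.

```bash
python3 - <<'E'
import cv2,numpy as np
t=cv2.imread("pics/top0.png");s=cv2.imread("pics/scene0.png")
a=cv2.resize(t[147:227,238:318],None,fx=5,fy=5,interpolation=cv2.INTER_CUBIC)
b=cv2.resize(s[170:250,190:270],None,fx=5,fy=5,interpolation=cv2.INTER_CUBIC)
cv2.imwrite("pics/crop0.png",np.hstack([a,b]))
def blob(im,lo,hi,box):
    x0,y0,x1,y1=box; h=cv2.cvtColor(im[y0:y1,x0:x1],cv2.COLOR_BGR2HSV); m=cv2.inRange(h,lo,hi)
    n,l,st,ce=cv2.connectedComponentsWithStats(m)
    return [(int(st[i,4]),(ce[i]+[x0,y0]).round(1).tolist()) for i in range(1,n) if st[i,4]>5]
for nm,lo,hi in(("yellow",(22,140,120),(35,255,255)),("orange",(8,140,120),(20,255,255)),("red",(0,170,100),(6,255,255)),("red2",(174,170,100),(180,255,255)),("blue",(105,140,80),(130,255,255)),("white",(0,0,205),(180,40,255)),("green",(45,170,80),(75,255,255))):
    print(nm,"T",blob(t,lo,hi,(238,147,318,227) if nm!="green" else (60,120,230,270)),"S",blob(s,lo,hi,(190,170,270,250) if nm!="green" else (260,120,360,240)))
E
```

```text
yellow T [(45, [286.8, 170.0])] S []
orange T [(43, [265.7, 171.2])] S [(16, [237.4, 182.4])]
red T [(40, [282.1, 201.2])] S []
red2 T [] S []
blue T [(43, [273.4, 197.0])] S [(10, [224.8, 190.0])]
white T [(6, [265.7, 153.7]), (55, [295.4, 173.9]), (9, [244.3, 197.1]), (25, [256.7, 202.6]), (10, [288.2, 219.0])] S [(44, [213.3, 208.9]), (300, [234.5, 242.5])]
green T [] S []
```

View pics/crop0.png

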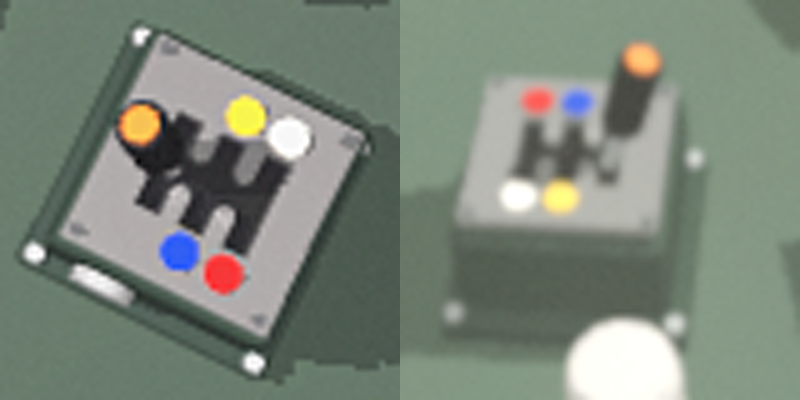

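In the enlarged crops, yellow sits at the +x end of the middle column, next to white, with blue and red opposite. The lever is in the outer, unmarked slot. That gives gearbox +x as the blue→yellow direction. Now I'll compute the poses.

```bash
python3 - <<'E'
from h import *
T=cam("top");S=cam("scene")
# crop px: p/5+offset (resize half-pixel shift -0.4)
t=lambda x,y:(x/5+238-.4,y/5+147-.4); s=lambda x,y:((x-400)/5+190-.4,y/5+170-.4)
o={'yellow':(t(245,117),s(560,197)),'white':(t(289,138),s(518,195)),'blue':(t(180,252),s(577,102)),'red':(t(223,274),s(537,101)),'orange':(t(140,125),s(641,60))}
P={}
for k,(a,b) in o.items():
    p,r=tri([(T,*a),(S,*b)]); z=.112 if k!='orange' else p[2]
    P[k]=atz(T,*a,z); print(k,p.round(4),np.round(r,4),"top@z",P[k].round(4),"scene@z",atz(S,*b,z).round(4))
ex=(P['yellow']+P['white']-P['blue']-P['red'])[:2]; th=np.arctan2(ex[1],ex[0]); print("yaw",th)
X=np.array([np.cos(th),np.sin(th)]);Y=np.array([-X[1],X[0]])
c=np.mean([P[k][:2] for k in('yellow','white','blue','red')],0)+.014*Y; print("centre",c)
for k in P: d=P[k][:2]-c; print(k,(d@X).round(4),(d@Y).round(4))
for n,im,(x0,y0,x1,y1) in(("T",cv2.imread("pics/top0.png"),(150,175,195,215)),("S",cv2.imread("pics/scene0.png"),(284,168,318,200))):
    h=cv2.cvtColor(im[y0:y1,x0:x1],cv2.COLOR_BGR2HSV); m=cv2.inRange(h,(45,130,60),(85,255,255)); M=cv2.moments(m,True)
    if M['m00']: print(n,M['m00'],M['m10']/M['m00']+x0,M['m01']/M['m00']+y0)
    if M['m00']: 
        q=(M['m10']/M['m00']+x0,M['m01']/M['m00']+y0)
        if n=="T": qt=q
        else: print("start",tri([(T,*qt),(S,*q)]),atz(T,*qt,.082))
E
```

```text
yellow [ 0.6369 -0.0967  0.114 ] [0.0009 0.0009] top@z [ 0.6374 -0.0961  0.112 ] scene@z [ 0.6348 -0.0971  0.112 ]
white [ 0.6253 -0.1222  0.1142] [0.0007 0.0007] top@z [ 0.6258 -0.1218  0.112 ] scene@z [ 0.623  -0.1225  0.112 ]
blue [ 0.5577 -0.0599  0.1141] [0.0006 0.0006] top@z [ 0.558  -0.0595  0.112 ] scene@z [ 0.5556 -0.0599  0.112 ]
red [ 0.5457 -0.0851  0.1129] [0.0007 0.0007] top@z [ 0.5459 -0.0845  0.112 ] scene@z [ 0.5445 -0.0855  0.112 ]
orange [ 0.6187 -0.0301  0.2   ] [0.0009 0.0009] top@z [ 0.619  -0.0293  0.2   ] scene@z [ 0.6184 -0.031   0.2   ]
yaw -0.4346696022262984
centre [ 0.59767675 -0.07776173]
yellow 0.0437 0.0001
white 0.044 -0.0281
blue -0.0436 -0.0001
red -0.0441 -0.0279
orange -0.0011 0.0529
T 93.0 172.55913978494624 195.48387096774195
```

```bash
python3 - <<'E'
from h import *
from scipy.spatial.transform import Rotation as R
T=cam("top");S=cam("scene")
im=cv2.imread("pics/scene0.png")[168:200,284:318]; h=cv2.cvtColor(im,cv2.COLOR_BGR2HSV)
m=cv2.inRange(h,(50,90,40),(85,255,255)); n,l,st,ce=cv2.connectedComponentsWithStats(m); print([(st[i,4],ce[i]+[284,168]) for i in range(n)])
print("start@.082 top",atz(T,172.56,195.48,.082), "proj scene", proj(S,atz(T,172.56,195.48,.082)))
s=get_state(); w=cam("wrist"); q=np.array(s["tool_rot"]); Rt=R.from_quat(q[[1,2,3,0]]).as_matrix()
print("cam in tool",Rt.T@(-w[2].T@w[3]-s["tool_pos"]),"axes",(Rt.T@w[2].T).round(3))
try: print(grasp_offset)
except Exception as e: print(e)
E
```

```text
[(np.int32(1039), array([300.47641963, 183.84504331])), (np.int32(49), array([301.        , 176.18367347]))]
start@.082 top [0.55790272 0.23516374 0.082     ] proj scene [301.44115174 175.21202693]
cam in tool [ 0.00027093 -0.07970648 -0.16194801] axes [[ 1.    -0.     0.   ]
 [ 0.     0.955  0.297]
 [-0.    -0.297  0.955]]
0.0187
```

Emit:
drive_tool(
  dp=[
    [0,0,-5],
    [0,0,-5],
    [0,0,0],
    [0,0,0],
    [0,0,0],
    [0,0,0],
    [0,0,0],
    [0,0,0],
    [0,0,0],
    [0,0,0],
    [0,0,0],
    [0,0,0],
  ],
  twist=[
    [0,0,0.148],
    [0,0,0.148],
    [0,0,0.148],
    [0,0,0.148],
    [0,0,0.148],
    [0,0,0.148],
    [0,0,0.148],
    [0,0,0.148],
    [0,0,0.148],
    [0,0,0.148],
    [0,0,0.148],
    [0,0,0],
  ],
  fingers=[0,0,0,0,0,0,0,0,0,0,0,0],
)

```text
time: 1.3
tool_pos: [0.2246, 0.583, 0.3222]
tool_rot: [0.0, 0.977, -0.212, -0.0]
ft_force: [-0.5, -0.5, 0.5]
finger_gap: 0.0004
```

Emit:
drive_tool(
  dp=[
    [4.11,2.55,0],
    [4.11,2.55,0],
    [4.11,2.55,0],
    [4.11,2.55,0],
    [4.11,2.55,0],
    [4.11,2.55,0],
    [4.11,2.55,0],
    [4.11,2.55,0],
    [4.11,2.55,0],
    [4.11,2.55,0],
    [4.11,2.55,0],
    [4.11,2.55,0],
    [4.11,2.55,0],
    [4.11,2.55,0],
    [4.11,2.55,0],
    [0,0,0],
    [0,0,0],
  ],
  twist=[
    [0,0,0],
    [0,0,0],
    [0,0,0],
    [0,0,0],
    [0,0,0],
    [0,0,0],
    [0,0,0],
    [0,0,0],
    [0,0,0],
    [0,0,0],
    [0,0,0],
    [0,0,0],
    [0,0,0],
    [0,0,0],
    [0,0,0],
    [0,0,0],
    [0,0,0],
  ],
  fingers=[0,0,0,0,0,0,0,0,0,0,0,0,0,0,0,0,0],
)

```text
time: 3.0
tool_pos: [0.6286, -0.0204, 0.3219]
tool_rot: [-0.0, 0.978, -0.21, -0.001]
ft_force: [-0.0, 0.4, 0.6]
finger_gap: -0.0
```

```bash
python3 - <<'E'
from h import *
s=get_state();w=cam("wrist");im=get_image("wrist");np.save("w1.npy",np.array([*w],dtype=object),allow_pickle=True);cv2.imwrite("pics/w1.png",im);print(s["tool_pos"],s["tool_rot"],s["time"])
E
```

```text
[ 0.62857642 -0.02043773  0.32188438] [-1.34578736e-05  9.77614916e-01 -2.10400935e-01 -7.22812374e-04] 3.0
```

View pics/w1.png

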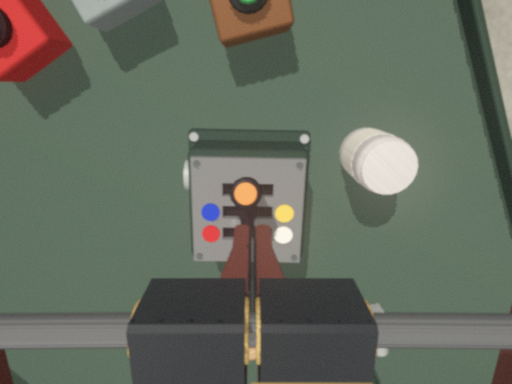

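The wrist view shows blue (211,212), yellow (285,213), red (211,234), white (284,235) and the orange top (245,194). The axes are aligned with the gearbox.

```bash
cat > g.py <<'E'
from h import *
RNG={'yellow':((22,120,120),(34,255,255)),'orange':((8,150,120),(19,255,255)),'red':((0,180,110),(6,255,255)),'blue':((105,140,80),(130,255,255))}
def find(im,box,names=RNG):
    x0,y0,x1,y1=box;h=cv2.cvtColor(im[y0:y1,x0:x1],cv2.COLOR_BGR2HSV);o={}
    for k in names:
        n,l,st,ce=cv2.connectedComponentsWithStats(cv2.inRange(h,*RNG[k]))
        if n>1:
            i=1+np.argmax(st[1:,4]); o[k]=(ce[i]+[x0,y0],int(st[i,4]))
    return o
E
python3 - <<'E'
from g import *
w=np.load("w1.npy",allow_pickle=True);im=cv2.imread("pics/w1.png")
o=find(im,(180,120,320,265));print(o)
T=cam("top");P={k:atz(w,*v[0],.112 if k!='orange' else .2) for k,v in o.items()};print(P)
W=atz(w,284,235,.112)
# pose fit from marks
src=np.array([[.044,0],[-.044,0],[-.044,-.028],[.044,-.028]]);dst=np.array([P['yellow'][:2],P['blue'][:2],P['red'][:2],W[:2]])
A=src-src.mean(0);B=dst-dst.mean(0);th=np.arctan2((A[:,0]*B[:,1]-A[:,1]*B[:,0]).sum(),(A*B).sum())
X=np.array([np.cos(th),np.sin(th)]);Y=np.array([-X[1],X[0]])
c=dst.mean(0)+.014*Y;print("yaw",th,"c",c,"res",(dst-c)@np.array([X,Y]).T)
p,r=tri([(w,*o['orange'][0]),(T,265.6,171.6)]);print("lever tri",p,r)
d=p[:2]-c;print("lever g",d@X,d@Y, "at z.198", [(atz(w,*o['orange'][0],.198)[:2]-c)@a for a in (X,Y)])
print("lever from top",[(atz(T,265.6,171.6,.198)[:2]-c)@a for a in (X,Y)])
s=get_state();t=s["tool_pos"][:2]-c;print("tcp g",t@X,t@Y)
E
```

```text
{'yellow': (array([283.95744681, 213.05531915]), 235), 'blue': (array([210.08920188, 211.75117371]), 213)}
{'yellow': array([ 0.63800466, -0.09621555,  0.112     ]), 'blue': array([ 0.55857905, -0.05859775,  0.112     ])}Traceback (most recent call last):
  File "<stdin>", line 7, in <module>
KeyError: 'red'
```

```bash
cat > fit.py <<'E'
from g import *
import sys
def hue(im,u,v,z=14,lo=0,hi=20,s=120,val=80):
    # centroid of saturated hue range near (u,v)
    u,v=int(u),int(v);h=cv2.cvtColor(im[v-z:v+z+1,u-z:u+z+1],cv2.COLOR_BGR2HSV)
    m=cv2.inRange(h,(lo,s,val),(hi,255,255));M=cv2.moments(m,True);return np.array([M['m10']/M['m00']+u-z,M['m01']/M['m00']+v-z])
C=np.array([.5981,-.0774]);TH=-.4347
def ax(th): X=np.array([np.cos(th),np.sin(th)]);return X,np.array([-X[1],X[0]])
E
python3 - <<'E'
from fit import *
w=np.load("w1.npy",allow_pickle=True);im=cv2.imread("pics/w1.png")
for p in((245,194),(211,234)): print(cv2.cvtColor(im[p[1]:p[1]+1,p[0]:p[0]+1],cv2.COLOR_BGR2HSV))
T=cam("top"); y=np.array([284,213.]);b=np.array([210.1,211.8]);r=np.array([210.5,234.]);wh=np.array([283.7,235.])
orr=hue(im,245,194,16,3,22,120,140);print(orr)
dst=np.array([atz(w,*q,.112)[:2] for q in(y,b,r,wh)])
src=np.array([[.044,0],[-.044,0],[-.044,-.028],[.044,-.028]])
A=src-src.mean(0);B=dst-dst.mean(0);th=np.arctan2((A[:,0]*B[:,1]-A[:,1]*B[:,0]).sum(),(A*B).sum())
X,Y=ax(th);c=dst.mean(0)+.014*Y;print("yaw",th,"c",c,"res",((dst-c)@np.array([X,Y]).T).round(4).tolist())
p,rr=tri([(w,*orr),(T,265.6,171.6)]);print("lever tri",p,rr)
for z in(.196,.198,.2):print(z,[(atz(k,*q,z)[:2]-c)@a for k,q in((w,orr),(T,(265.6,171.6))) for a in(X,Y)])
t=get_state()["tool_pos"][:2]-c;print("tcp g",t@X,t@Y)
E
```

```text
[[[ 15 141 248]]]
[[[  0 171 227]]]
[245.25168539 193.37752809]
yaw -0.4382880526717774 c [ 0.59831312 -0.07783585] res [[0.0438, 0.0003], [-0.0441, 0.0005], [-0.0443, -0.0284], [0.0446, -0.0284]]
lever tri [ 0.61951249 -0.02970687  0.19748305] [0.0002775649804134836, 0.0002775649804133497]
0.196 [np.float64(-0.001013572832630474), np.float64(0.05194655731230927), np.float64(-0.001250943612034619), np.float64(0.052702364277737564)]
0.198 [np.float64(-0.0009774539985761166), np.float64(0.05260772137532844), np.float64(-0.0015590474041356224), np.float64(0.052704510722593155)]
0.2 [np.float64(-0.0009413351645217589), np.float64(0.0532688854383476), np.float64(-0.0018671511962365253), np.float64(0.052706657167448795)]
tcp g 0.002225185190956953 0.06554717516840003
```

Emit:
drive_tool(
  dp=[
    [-0.35,-4.65,0],
    [0,0,-0.0],
    [0,0,4.5],
    [0,0,4.5],
    [0,0,3.5],
    [0,0,1.9],
    [0,0,0],
    [0,0,0],
  ],
  twist=[
    [0,0,0.012],
    [0,0,0],
    [0,0,0],
    [0,0,0],
    [0,0,0],
    [0,0,0],
    [0,0,0],
    [0,0,0],
  ],
  fingers=[0,0,0,0,0,0,0,0],
)

```text
time: 3.85
tool_pos: [0.6445, 0.0252, 0.1794]
tool_rot: [-0.0, 0.976, -0.216, 0.0]
ft_force: [0.3, -0.3, 1.0]
finger_gap: 0.0009
```

```bash
cat >> fit.py <<'E'
C=np.array([.5982,-.0778]);TH=-.437
def tcp():
    s=get_state();X,Y=ax(TH);t=s["tool_pos"][:2]-C;f=s["ft_force"]
    print("t",s["time"],"tcp g",(t@X).round(4),(t@Y).round(4),"z",s["tool_pos"][2].round(4),"F g",(f[:2]@X).round(2),(f[:2]@Y).round(2),f[2].round(2),"yaw",2*np.arctan2(s["tool_rot"][2],s["tool_rot"][1]))
E
python3 -c "
from fit import *
tcp()"
```

```text
t 3.85 tcp g -0.0017 0.1129 z 0.1794 F g 0.43 -0.13 0.98 yaw -0.4347903140455886
```

Emit:
drive_tool(
  dp=[
    [0.05,1.0,0.1],
    [0,1.0,0],
    [0,1.0,0],
    [0,0.7,0],
    [0,0.7,0],
    [0,0.7,0],
    [0,0.6,0],
    [0,0.6,0],
    [0,0,0],
  ],
  twist=[
    [0,0,0],
    [0,0,0],
    [0,0,0],
    [0,0,0],
    [0,0,0],
    [0,0,0],
    [0,0,0],
    [0,0,0],
    [0,0,0],
  ],
  fingers=[0,0,0,0,0,0,0,0,0],
)

```text
time: 4.75
tool_pos: [0.6178, -0.0338, 0.1775]
tool_rot: [0.0, 0.976, -0.217, -0.0]
ft_force: [1.2, 0.6, 0.0]
finger_gap: 0.0005
```

```bash
python3 - <<'E'
from fit import *
tcp()
T=cam("top");im=get_image("top");cv2.imwrite("pics/top1.png",im)
w=cam("wrist");iw=get_image("wrist");cv2.imwrite("pics/w2.png",iw)
a=cv2.resize(im[147:227,238:318],None,fx=5,fy=5,interpolation=cv2.INTER_CUBIC)
cv2.imwrite("pics/v2.png",np.hstack([a,iw[:400, :400] if iw.shape[0]>=400 else cv2.copyMakeBorder(iw[:,60:460],0,400-iw.shape[0],0,0,0)]))
E
```

```text
t 4.75 tcp g -0.0008 0.0482 z 0.1775 F g 0.89 1.02 0.05 yaw -0.4374908292317516
```

View pics/v2.png

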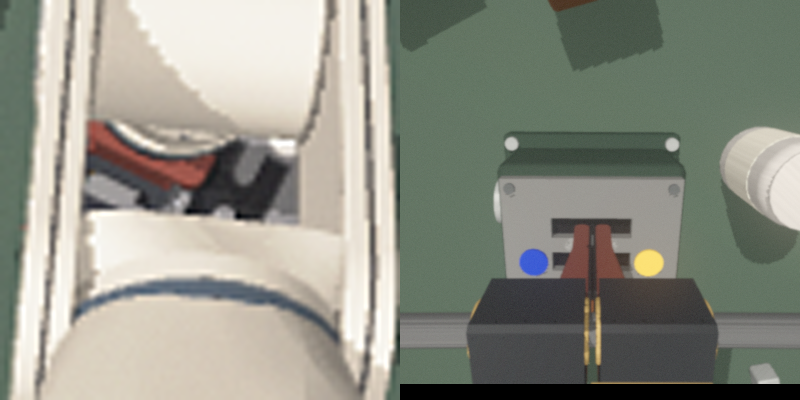

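The arm covers the top view. In the wrist view the +y slot (590,226) is empty and the lever is hidden behind the fingers, so it is moving as planned. I'll continue slowly.

Emit:
drive_tool(
  dp=[
    [0,0.5,0],
    [0,0.5,0],
    [0,0.5,0],
    [0,0.5,0],
    [0,0,0],
    [0,-2,0],
    [0,-4,0],
    [0,-2,-4],
    [0,0,-5],
    [0,0,-4],
    [0,4,0],
    [0,4,0],
    [0,0,0],
    [0,0,0],
  ],
  twist=[
    [0,0,0],
    [0,0,0],
    [0,0,0],
    [0,0,0],
    [0,0,0],
    [0,0,0],
    [0,0,0],
    [0,0,0],
    [0,0,0],
    [0,0,0],
    [0,0,0],
    [0,0,0],
    [0,0,0],
    [0,0,0],
  ],
  fingers=[0,0,0,0,0,0,0,0,0,0,0,0,0,0],
)

```text
time: 6.25
tool_pos: [0.6096, -0.0519, 0.3076]
tool_rot: [0.0, 0.976, -0.218, -0.0]
ft_force: [0.4, 0.3, 0.5]
finger_gap: 0.0006
```

```bash
python3 - <<'E'
from fit import *
tcp()
w=cam("wrist");iw=get_image("wrist");np.save("w3.npy",np.array([*w],dtype=object),allow_pickle=True);cv2.imwrite("pics/w3.png",iw)
X,Y=ax(TH)
h=cv2.cvtColor(iw,cv2.COLOR_BGR2HSV);m=cv2.inRange(h,(8,110,140),(20,255,255));n,l,st,ce=cv2.connectedComponentsWithStats(m)
for i in range(1,n):
    if st[i,4]>40: d=atz(w,*ce[i],.205)[:2]-C; print(st[i,4],ce[i],"g@.205",d@X,d@Y)
E
```

```text
t 6.25 tcp g -0.0007 0.0283 z 0.3076 F g 0.26 0.47 0.51 yaw -0.438972506378898
459 [249.39433551 216.1372549 ] g@.205 -0.0009182972328907003 0.00287781959656892
50 [246.46 308.12] g@.205 -0.0040281256754417525 -0.08896291314209459
77 [257.62337662 309.58441558] g@.205 0.006345441089526502 -0.09057735316293618
112 [245.98214286 343.07142857] g@.205 -0.004748856826444156 -0.1283867715528658
61 [285. 383.] g@.205 0.03402789773403885 -0.17693117927969704
```

View pics/w3.png

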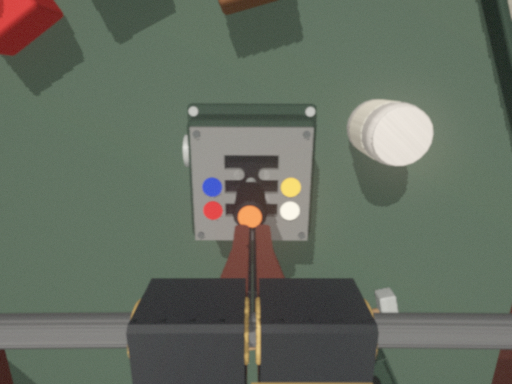

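The wrist view shows the orange top at (249,216), so the lever is in the middle column: x −0.9 mm, y +2.9 mm at the top, which is within the slot's play. Next I'll go to its −x side and push toward yellow (291,187).

Emit:
drive_tool(
  dp=[
    [-4.0,1.4,0],
    [-1.4,1.4,0],
    [0,0,4.5],
    [0,0,4.5],
    [0,0,3],
    [0,0,1.0],
    [0,0,0],
    [0,0,0],
  ],
  twist=[
    [0,0,0],
    [0,0,0],
    [0,0,0],
    [0,0,0],
    [0,0,0],
    [0,0,0],
    [0,0,0],
    [0,0,0],
  ],
  fingers=[0,0,0,0,0,0,0,0],
)

```text
time: 7.1
tool_pos: [0.5504, -0.0533, 0.1788]
tool_rot: [-0.0, 0.976, -0.216, 0.001]
ft_force: [0.6, 0.5, 0.1]
finger_gap: 0.0006
```

```bash
python3 -c "
from fit import *
tcp()"
```

```text
t 7.1 tcp g -0.0537 0.002 z 0.1788 F g 0.31 0.67 0.09 yaw -0.43634212632363606
```

Emit:
drive_tool(
  dp=[
    [1.0,0.1,0],
    [0.8,0.05,0],
    [0.5,0.05,0],
    [0.4,0.05,0],
    [0.4,0,0],
    [0.4,0,0],
    [0,0,0],
  ],
  twist=[
    [0,0,0],
    [0,0,0],
    [0,0,0],
    [0,0,0],
    [0,0,0],
    [0,0,0],
    [0,0,0],
  ],
  fingers=[0,0,0,0,0,0,0],
)

```text
time: 7.8
tool_pos: [0.58, -0.0709, 0.1776]
tool_rot: [0.0, 0.976, -0.217, -0.0]
ft_force: [-1.3, 0.8, 0.5]
finger_gap: 0.0004
```

```bash
python3 -c "
from fit import *
tcp()"
```

```text
t 7.8 tcp g -0.0195 -0.0014 z 0.1776 F g -1.49 0.14 0.52 yaw -0.4371543892302463
```

Emit:
drive_tool(
  dp=[
    [0.4,0,0],
    [0.4,0,0],
    [0.4,0,0],
    [0.4,0,0],
    [0.4,0,0],
    [0.3,0,0],
    [0.2,0,0],
    [0,0,0],
  ],
  twist=[
    [0,0,0],
    [0,0,0],
    [0,0,0],
    [0,0,0],
    [0,0,0],
    [0,0,0],
    [0,0,0],
    [0,0,0],
  ],
  fingers=[0,0,0,0,0,0,0,0],
)

```text
time: 8.6
tool_pos: [0.6027, -0.0813, 0.1775]
tool_rot: [-0.0, 0.976, -0.217, -0.0]
ft_force: [-1.8, 0.4, -1.1]
finger_gap: 0.0004
```

```bash
python3 -c "
from fit import *
tcp()"
```

```text
t 8.6 tcp g 0.0056 -0.0013 z 0.1775 F g -1.82 -0.44 -1.11 yaw -0.43710433903191226
```

Force is about 2 N, so the lever is sliding freely. I'll go on in small steps until the end wall shows in the force.

Emit:
drive_tool(
  dp=[
    [0.15,0,0],
    [0.15,0,0],
    [0.1,0,0],
    [0,0,0],
  ],
  twist=[
    [0,0,0],
    [0,0,0],
    [0,0,0],
    [0,0,0],
  ],
  fingers=[0,0,0,0],
)

```text
time: 9.0
tool_pos: [0.6063, -0.083, 0.1777]
tool_rot: [-0.0, 0.976, -0.217, 0.0]
ft_force: [-1.2, 1.0, -1.1]
finger_gap: 0.0004
```

Emit:
drive_tool(
  dp=[
    [0.1,0,0],
    [0.1,0,0],
    [0,0,0],
  ],
  twist=[
    [0,0,0],
    [0,0,0],
    [0,0,0],
  ],
  fingers=[0,0,0],
)

```text
time: 9.3
tool_pos: [0.6081, -0.0839, 0.1778]
tool_rot: [0.0, 0.976, -0.217, 0.0]
ft_force: [-1.5, 1.3, -0.1]
finger_gap: 0.0007
```

Emit:
drive_tool(
  dp=[
    [0.1,0,0],
    [0.05,0,0],
    [0,0,0],
  ],
  twist=[
    [0,0,0],
    [0,0,0],
    [0,0,0],
  ],
  fingers=[0,0,0],
)

```text
time: 9.6
tool_pos: [0.6093, -0.0845, 0.1776]
tool_rot: [-0.0, 0.976, -0.217, -0.0]
ft_force: [-1.4, 0.6, -0.6]
finger_gap: 0.0008
```

```bash
python3 - <<'E'
from fit import *
tcp()
S=cam("scene");im=get_image("scene");cv2.imwrite("pics/s4.png",im)
o=hue(im,243,182,0) if 0 else None
h=cv2.cvtColor(im[160:220,190:290],cv2.COLOR_BGR2HSV);m=cv2.inRange(h,(6,130,120),(20,255,255));n,l,st,ce=cv2.connectedComponentsWithStats(m)
X,Y=ax(TH)
for i in range(1,n):
    if st[i,4]>5:
        p=ce[i]+[190,160];d=atz(S,*p,.2)[:2]-C;print(st[i,4],p,d@X,d@Y)
E
```

```text
t 9.6 tcp g 0.0129 -0.0013 z 0.1776 F g -1.5 -0.01 -0.59 yaw -0.4370789543898002
30 [220.1 190.7] 0.04228241812144494 -0.00012539627630114999
```

Emit:
drive_tool(
  dp=[
    [0.1,0,0],
    [0.05,0,0],
    [0,0,0],
  ],
  twist=[
    [0,0,0],
    [0,0,0],
    [0,0,0],
  ],
  fingers=[0,0,0],
)

```text
time: 9.95
tool_pos: [0.6104, -0.085, 0.1775]
tool_rot: [-0.0, 0.976, -0.217, -0.0]
ft_force: [-2.4, 1.3, -0.8]
finger_gap: 0.0006
```

Emit:
drive_tool(
  dp=[
    [0.1,0,0],
    [0,0,0],
  ],
  twist=[
    [0,0,0],
    [0,0,0],
  ],
  fingers=[0,0],
)

```text
time: 10.15
tool_pos: [0.6109, -0.0852, 0.1774]
tool_rot: [-0.0, 0.976, -0.217, -0.001]
ft_force: [-4.2, 2.7, -0.1]
finger_gap: 0.0005
```

Emit:
drive_tool(
  dp=[
    [0.1,0,0],
    [0,0,0],
  ],
  twist=[
    [0,0,0],
    [0,0,0],
  ],
  fingers=[0,0],
)

```text
time: 10.35
tool_pos: [0.6112, -0.0854, 0.1774]
tool_rot: [-0.0, 0.976, -0.217, -0.002]
ft_force: [-6.6, 3.1, 2.1]
finger_gap: 0.0002
```

```bash
python3 -c "
from fit import *
tcp()"
```

```text
t 10.35 tcp g 0.015 -0.0014 z 0.1774 F g -7.31 -0.03 2.08 yaw -0.43703838840027376
```

The force rises to 7 N while the lever stays put, so it is at the end wall. I'll back off, rise and check.

Emit:
drive_tool(
  dp=[
    [-1,0,0],
    [-3,0,0],
    [0,0,-4.5],
    [0,0,-4.5],
    [0,0,-4],
    [3,-3,0],
    [0,0,0],
    [0,0,0],
  ],
  twist=[
    [0,0,0],
    [0,0,0],
    [0,0,0],
    [0,0,0],
    [0,0,0],
    [0,0,0],
    [0,0,0],
    [0,0,0],
  ],
  fingers=[0,0,0,0,0,0,0,0],
)

```text
time: 11.15
tool_pos: [0.6163, -0.0543, 0.3075]
tool_rot: [0.0, 0.976, -0.216, 0.0]
ft_force: [-0.6, 0.8, 0.5]
finger_gap: 0.0007
```

```bash
python3 - <<'E'
from fit import *
tcp()
w=cam("wrist");iw=get_image("wrist");cv2.imwrite("pics/w5.png",iw)
X,Y=ax(TH)
h=cv2.cvtColor(iw,cv2.COLOR_BGR2HSV);m=cv2.inRange(h,(8,110,140),(20,255,255));n,l,st,ce=cv2.connectedComponentsWithStats(m)
for i in range(1,n):
    if st[i,4]>150: d=atz(w,*ce[i],.2)[:2]-C; print(st[i,4],ce[i],"g@.2",d@X,d@Y,"shift",np.arcsin(d@X/.205))
S=cam("start") if 0 else None
B=np.array([.5579,.2352])-C;print("button g",B@X,B@Y)
E
```

```text
t 11.15 tcp g 0.0065 0.0289 z 0.3075 F g -0.89 0.51 0.51 yaw -0.4362414638498601
440 [292.77727273 215.72272727] g@.2 0.04386090598093132 0.0018621040022616605 shift 0.21562258619724015
button g -0.16898171604820572 0.2665300539177591
```

View pics/w5.png

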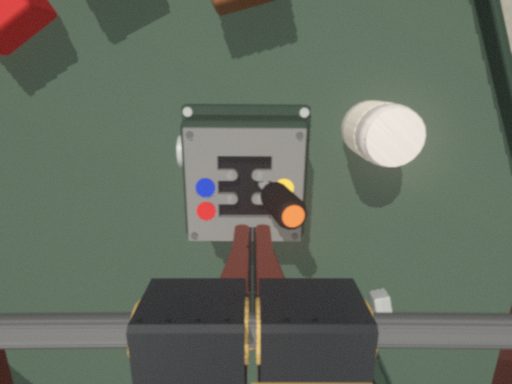

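The wrist view shows the lever in the arm beside yellow, its top at (293,216) and the disc half hidden at (285,187). Next I'll go above the start button; with the arm clear, the top and scene cameras can confirm the lever.

Emit:
drive_tool(
  dp=[
    [-2.5,-3.4,0],
    [-2.5,-3.4,0],
    [-2.5,-3.4,0],
    [-2.5,-3.4,0],
    [-2.5,-3.4,0],
    [-2.5,-3.4,0],
    [-2.5,-3.4,0],
    [0,0,4],
    [0,0,4],
    [0,0,0],
  ],
  twist=[
    [0,0,0],
    [0,0,0],
    [0,0,0],
    [0,0,0],
    [0,0,0],
    [0,0,0],
    [0,0,0],
    [0,0,0],
    [0,0,0],
    [0,0,0],
  ],
  fingers=[0,0,0,0,0,0,0,0,0,0],
)

```text
time: 12.2
tool_pos: [0.5539, 0.2335, 0.2221]
tool_rot: [0.003, 0.976, -0.216, -0.004]
ft_force: [-0.8, -0.3, 0.8]
finger_gap: 0.0003
```

```bash
python3 - <<'E'
from fit import *
tcp();print(get_state()["tool_pos"])
X,Y=ax(TH);I={n:get_image(n) for n in("top","scene","wrist")};K={n:cam(n) for n in I}
for n in I: cv2.imwrite(f"pics/{n}6.png",I[n])
for n,(x0,y0,x1,y1) in(("top",(238,147,318,227)),("scene",(190,165,270,225))):
    h=cv2.cvtColor(I[n][y0:y1,x0:x1],cv2.COLOR_BGR2HSV)
    for k,lo,hi,z in(("orange",(6,120,120),(20,255,255),.2),("blue",(105,120,80),(130,255,255),.112),("yellow",(22,120,120),(34,255,255),.112)):
        q,l,st,ce=cv2.connectedComponentsWithStats(cv2.inRange(h,lo,hi))
        for i in range(1,q):
            if st[i,4]>6: p=ce[i]+[x0,y0];d=atz(K[n],*p,z)[:2]-C;print(n,k,st[i,4],p.round(1),(d@X).round(4),(d@Y).round(4))
h=cv2.cvtColor(I["wrist"],cv2.COLOR_BGR2HSV);q,l,st,ce=cv2.connectedComponentsWithStats(cv2.inRange(h,(45,150,60),(80,255,255)))
for i in range(1,q):
    if st[i,4]>150:print("green",st[i,4],ce[i],atz(K["wrist"],*ce[i],.082))
a=cv2.resize(I["top"][147:227,238:318],(384,384),interpolation=cv2.INTER_CUBIC)
cv2.imwrite("pics/v6.png",np.hstack([I["wrist"][:,60:460],a]))
E
```

```text
t 12.2 tcp g -0.1719 0.2633 z 0.2221 F g -0.59 -0.65 0.85 yaw -0.4364237283140266
[0.55388484 0.23353494 0.22211742]
top orange 53 [289.8 164.7] 0.0438 0.0028
top blue 46 [273.4 196.8] -0.0439 0.0002
scene orange 44 [219.9 190.8] 0.0425 -0.0007
scene yellow 20 [221.  208.9] 0.041 -0.0038
```

View pics/v6.png

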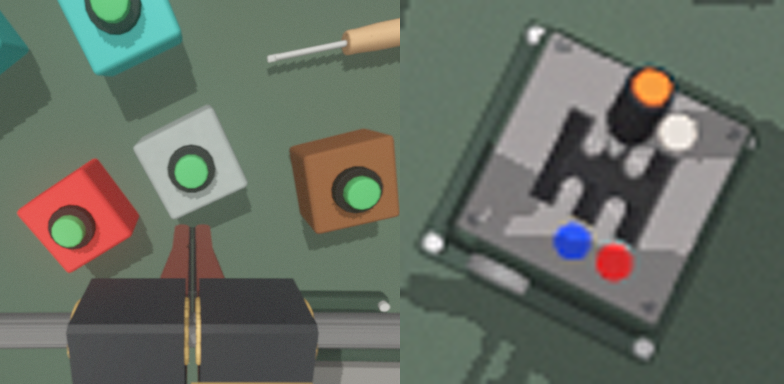

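In the wrist crop the grey box's button is at (191,171), i.e. (251,171) in the full picture, and the awl is well clear. The top crop shows the lever at the yellow arm's end, with yellow hidden under it. All three cameras put the shift at about 0.21–0.22.

```bash
python3 - <<'E'
from fit import *
K=cam("wrist");b=atz(K,251,171,.082);im=cv2.imread("pics/wrist6.png")
print(cv2.cvtColor(im[171:172,251:252],cv2.COLOR_BGR2HSV))
h=cv2.cvtColor(im[145:197,225:277],cv2.COLOR_BGR2HSV);m=cv2.inRange(h,(45,80,120),(80,255,255));M=cv2.moments(m,True);p=(M['m10']/M['m00']+225,M['m01']/M['m00']+145)
b=atz(K,*p,.082);t=tri([(K,*p),(cam("top"),172.56,195.48)]);print(M['m00'],p,b,"tri",t)
X,Y=ax(TH);s=get_state();d=(b-s["tool_pos"])[:2];print(s["tool_pos"],"tool move cm",100*d@X,-100*d@Y);tcp()
E
```

```text
[[[ 66 113 203]]]
894.0 (250.662192393736, 171.00111856823267) [0.5607913 0.2370756 0.082    ] tri (array([0.5592081 , 0.23594392, 0.0754716 ]), [0.0009318588358929168, 0.0009318588358927587])
[0.55881369 0.23487483 0.22895901] tool move cm 0.08603474397782436 -0.2830931877810138
t 12.35 tcp g -0.168 0.2666 z 0.229 F g 0.04 0.36 0.43 yaw -0.4377000797870765
```

The TCP is within about 2 mm of the button centre, so I can go down.

Emit:
drive_tool(
  dp=[
    [0,-0.1,4],
    [0,0,4],
    [0,0,3.5],
    [0,0,1.8],
    [0,0,0],
    [0,0,0],
  ],
  twist=[
    [0,0,0],
    [0,0,0],
    [0,0,0],
    [0,0,0],
    [0,0,0],
    [0,0,0],
  ],
  fingers=[0,0,0,0,0,0],
)

```text
time: 12.95
tool_pos: [0.5603, 0.2364, 0.0967]
tool_rot: [-0.001, 0.976, -0.217, 0.001]
ft_force: [0.1, -0.2, 0.3]
finger_gap: 0.0005
```

Emit:
drive_tool(
  dp=[
    [0,0,0.4],
    [0,0,0.4],
    [0,0,0.3],
    [0,0,0],
  ],
  twist=[
    [0,0,0],
    [0,0,0],
    [0,0,0],
    [0,0,0],
  ],
  fingers=[0,0,0,0],
)

```text
time: 13.35
tool_pos: [0.5586, 0.2361, 0.0836]
tool_rot: [0.0, 0.976, -0.217, -0.0]
ft_force: [-0.1, -0.5, -0.3]
finger_gap: 0.0005
```

Emit:
drive_tool(
  dp=[
    [0,0,0.2],
    [0,0,0.2],
    [0,0,0.2],
    [0,0,0],
  ],
  twist=[
    [0,0,0],
    [0,0,0],
    [0,0,0],
    [0,0,0],
  ],
  fingers=[0,0,0,0],
)

```text
time: 13.75
tool_pos: [0.5588, 0.2362, 0.0777]
tool_rot: [-0.0, 0.976, -0.217, 0.0]
ft_force: [-1.0, -0.1, 4.5]
finger_gap: 0.0005
```

Emit:
drive_tool(
  dp=[
    [0,0,0.1],
    [0,0,0.1],
    [0,0,0],
  ],
  twist=[
    [0,0,0],
    [0,0,0],
    [0,0,0],
  ],
  fingers=[0,0,0],
)

```text
time: 14.05
tool_pos: [0.5589, 0.2363, 0.0763]
tool_rot: [-0.0, 0.976, -0.217, 0.0]
ft_force: [-1.9, -0.3, 8.8]
finger_gap: 0.0002
```

Emit:
drive_tool(
  dp=[
    [0,0,0.1],
    [0,0,0.05],
    [0,0,0],
    [0,0,-1],
    [0,0,-3],
    [0,0,-5],
    [0,0,-5],
    [0,0,0],
    [0,0,0],
    [0,0,0],
  ],
  twist=[
    [0,0,0],
    [0,0,0],
    [0,0,0],
    [0,0,0],
    [0,0,0],
    [0,0,0],
    [0,0,0],
    [0,0,0],
    [0,0,0],
    [0,0,0],
  ],
  fingers=[0,0,0,0,0,0,0,0,0,0],
)

```text
time: 15.05
tool_pos: [0.5576, 0.2357, 0.2126]
tool_rot: [0.001, 0.976, -0.217, -0.001]
ft_force: [-0.3, 0.3, 0.5]
finger_gap: 0.0004
```

```bash
python3 - <<'E'
from fit import *
tcp()
X,Y=ax(TH);I={n:get_image(n) for n in("top","scene","wrist")}
for n in I: cv2.imwrite(f"pics/{n}7.png",I[n])
K=cam("top");h=cv2.cvtColor(I["top"][147:227,238:318],cv2.COLOR_BGR2HSV);q,l,st,ce=cv2.connectedComponentsWithStats(cv2.inRange(h,(6,120,120),(20,255,255)))
for i in range(1,q):
    if st[i,4]>6: d=atz(K,*(ce[i]+[238,147]),.2)[:2]-C;print("lever top",d@X,d@Y)
a=I["wrist"][:,60:460];b=cv2.resize(I["scene"][110:260,120:362],None,fx=1.6,fy=2.56/1.6,interpolation=cv2.INTER_CUBIC)
b=cv2.copyMakeBorder(b,0,384-b.shape[0],0,0,0);cv2.imwrite("pics/v7.png",np.hstack([a,b])[:, :800])
E
```

```text
t 15.05 tcp g -0.1694 0.2668 z 0.2126 F g -0.44 0.13 0.46 yaw -0.43696861770252093
lever top 0.04378621628124603 0.002609387593792667
```

View pics/v7.png

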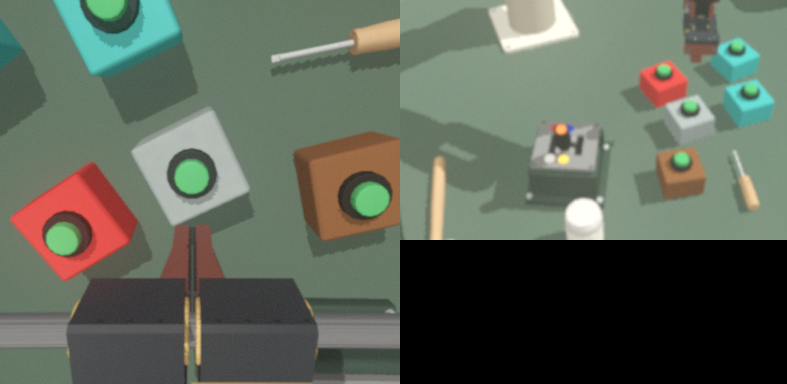

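The button is back up at (191,173), the lever hasn't moved, and the tin, awl and hammer look undisturbed. The tool is clear, so I'm handing in.

```bash
python3 -c "
from plant import *
print(close_job())"
```

```text
the job is handed in; nothing more can be done
None
```

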